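Refill the pantry stock-cube bin from the flap caddy

TASK

Lift the bulk bin's hinged lid by its front bar and leave it standing up on its stiff hinge, at least about 80 degrees open, then take the flap caddy by its handle, tip it flap-first over the open bin just far enough that the flap swings open and all four stock cubes slide out into the bin (never tipping it past 60 degrees), and stand it back upright in the middle of the round cork mat. Leave the lid up, and do not push the other things on the counter about.

Things in the scene. Friction and masses are not known exactly. Their poses are not given: they have to be found in the camera images.
- bin: white bulk bin with a dark foot band, fixed to the counter, open-topped under its lid. 130 mm (its x) by 200 mm (its y) by 100 mm high, walls and floor 4 mm. Origin: centre of its underside; z up, -x is its front (roughly towards the robot), +x the hinge side. It may stand left or right of the middle, the mat on the other side
- lid (a joint): angle of the bin's wooden lid (130 x 200 x 8 mm, 0.25 kg): 0 shut, grows as it opens up and away from the robot, up to 1.9 rad; the hinge is stiff (friction 0.3 N m, about 3 N at the bar) so the lid stays wherever it is left. Shut or a little ajar at the start; upright, its bar stands 275 mm above the counter
- lid_bar (a point): middle of the steel lip bar on the lid: a round bar 10 mm thick and 100 mm long, parallel to the bin's y, 42 mm in front of the lid's front edge (37 mm free gap between, room for a finger), held at its two ends. It moves with the lid, on a circle of radius 172 mm about the hinge, 4 mm off the lid's underside plane. Being round, it can turn between closed fingers
- lid_hinge (a point): middle of the lid's hinge line, at the bin's far top edge, parallel to the bin's y, 65 mm behind the bin's centre, 100 mm above the counter
- mat: round cork mat, 200 mm diameter, 6 mm thick, fixed; origin at the centre of its underside
- caddy: the flap caddy, a closed aluminium box with a clear roof, 130 mm (its x) by 72 mm (its y) by 56 mm high, floor 4 mm, about 0.3 kg with the cubes, standing on the mat. Origin: centre of its underside; z up; its -x end is closed only by the flap
- caddy_grip (a point): middle of the caddy's wooden handle: a bar 86 mm along the caddy's x, 14 mm thick (across y), 20 mm tall, its middle 90 mm above the caddy's underside; 24 mm free between the bar and the roof; steel posts at 35 mm either side of the middle
- caddy_mouth (a point): middle of the caddy's mouth sill: the front edge of its floor, at x = -65 mm, 4 mm above its underside. The cubes slide out over this edge: their slick foil lets them start to slide at about 20 degrees of tip, and about 45 degrees empties the caddy
- flap (a joint): angle of the steel flap that closes the caddy's -x end, 48 mm tall, hinged on a pin 53 mm above the caddy's underside: 0 shut, grows as its lower edge swings outward, to 1.4 rad. It hangs freely: shut when the caddy is level, it starts to open when the caddy is tipped flap-down by about 15 degrees.
- cube0: one of four gold-foil stock cubes, 30 x 24 x 14 mm, 12 g, lying loose in the caddy at the start; origin at the centre of its underside
- cube1: one of four gold-foil stock cubes, 30 x 24 x 14 mm, 12 g, lying loose in the caddy at the start; origin at the centre of its underside
- cube2: one of four gold-foil stock cubes, 30 x 24 x 14 mm, 12 g, lying loose in the caddy at the start; origin at the centre of its underside
- cube3: one of four gold-foil stock cubes, 30 x 24 x 14 mm, 12 g, lying loose in the caddy at the start; origin at the centre of its underside
- tin: bystander: unopened food tin, 60 mm diameter, 85 mm tall; leave it alone. Origin at the centre of its underside
- spice: bystander: small amber spice jar, 44 mm diameter, 90 mm tall; leave it alone. Origin at the centre of its underside
- spoon: bystander: steel spoon with a wooden handle lying on the counter, 170 mm long; leave it alone. Origin at the middle of its length
- jar: bystander: large lidded glass jar, 84 mm diameter, 130 mm tall; leave it alone. Origin at the centre of its underside
- bowl: bystander: white bowl, 120 mm across, 55 mm tall; leave it alone. Origin at the centre of its underside
- oil: bystander: green glass oil bottle, 62 mm diameter, 210 mm tall; leave it alone. Origin at the centre of its underside
Things that resemble listed ones, but are neither listed nor needed, are in the scene too. Leave any green look-alike of the caddy alone. Several things have the shape of the mat; the one meant has the colours described above.

How it is judged:
By the outcome, as a careful person would: the job done as asked, in the order asked, and still so for the second after the job is handed in, with the robot touching nothing.
It also fails if it takes over 72 s, if anything falls off the work surface, if the arm or the gripper's body presses on something with over 40 N, if the wrist force passes 120 N, or if a joint passes its speed limit or range.

ROBOT

A 7-joint arm with a two-finger parallel gripper is mounted at the origin on the work surface. World frame = base frame: x ahead of the robot, y to its left, z up, the work surface at z = 0. Lengths are in mm, angles in rad, forces in N, time in s.
With the tool pointing down it reaches from about 425 to 875 mm from the base axis. Payload 8.4 kg.
Tool frame: the origin (TCP) lies between the finger pads; the fingertips stand 11 mm ahead of it and the grasp point (between the pads) lies 8 mm behind it (env.tips_ahead is the distance from the TCP to the fingertips, in mm); z points along the fingers, y is the line along which they close (so a half turn about z gives the same grasp; the last joint's range is limited). The gripper opens to 87 mm and grips with 3 to 60 N. Pads are 19 mm wide; open, the fingers measure 117 mm over their backs; the gripper's body (75 mm by 190 mm) begins 51 mm behind the grasp point.
Start: joints at [1.223, 0.333, 0.04, 1.465, -0.013, 1.343, -0.059], TCP at [160.035, -629.962, 233.546] pointing down, gripper open.
Joint ranges: [-2.58, 2.58], [-0.38, 2.09], [-1.3, 1.39], [0.25, 2.4], [-1.5, 4.64], [0.08, 2.09], [-2.65, 2.65]. Speed limits (rad/s): [2.22, 2.22, 2.79, 2.79, 3.14, 3.14, 3.14].

INTERFACE

Orientations are given as [roll, pitch, yaw] about the fixed x, y, z axes, in that order (R = Rz(yaw) Ry(pitch) Rx(roll)).
In Python, from station import env gives the robot as it stands.
- The arm moves only by the shell command python3 -m pendant 'ROWS' [FORCE]. ROWS is JSON, a list of rows, each an object with "linear": the shift along the tool's x, y, z scaled (see below), a list of three; "delta_rot": the turn, a rotation vector about the tool's x, y, z scaled (see below), a list of three; "hand": the finger opening in mm, from 0 to 87. In form: [{"linear": [x, y, z], "delta_rot": [wx, wy, wz], "hand": hand}, ...]. A call has 1 to 8 rows; each row shifts and turns the commanded pose from where the row before left it, along the tool's axes as they then stand; what a row does not reach is not made up. The controller multiplies each number of a shift by 0.02 m and each number of a turn by 0.5 rad. A row lasts 1/12 s, in which the tool goes at most 41.7 mm and 7.16 degrees, less where a joint would pass 70% of its speed; a pose out of reach is approached as far as the arm can. A call with a number of a shift or a turn outside -1 to 1 is refused whole. A call with a gripper value outside its range is refused whole. The fingers move at their own pace and stop on an object; FORCE is the grip in N (left out, the last holds). Time passes only in rows, so rows that do not move let the fingers close. It gives the time, the measured TCP pose, the force, the opening and the grip force at its end, in the units of the state.
- env.state(): the state, without advancing time (a new reading comes with each control period).
- env.read_camera(name): name is "scene" or "side" or "wrist"; returns a dict with "frame" (384x512x3 uint8, red, green, blue), "depth" (384x512 float32, mm along the optical axis (not along the pixel's ray), 0 where there is no reading), "mtx" (3x3 intrinsics, pixels), "k1" (the pictures are not rectified: a ray, as slopes to the right and down, at radius r is drawn at 1 + k1 r^2 times it, then the intrinsics apply), "extrinsics" (4x4, takes a point from camera to world coordinates); the wrist camera has in their place "tool_from_camera" (4x4, takes a point from camera to tool coordinates, whose origin is the TCP and whose axes are the flange's). Camera axes: x right, y down, z forward; pixel columns grow to the right and rows downward; lengths in mm; the calibration is good to about 2 mm. A picture is of the moment at which its call begins: read the wrist's pose just before it.
- env.finish_job(): hands the job in; it is judged then, once.
Trained networks look in the newest picture that a camera, given by its name, has taken for a name from the list of things; names that differ only in an ending like _2 or _b are one class to them, and where a whole thing is asked for, a point or a joint stands for the part that bears it (a point fixed in the world has none). Each returns a list of dicts, best first, with "confidence" (0 to 1); they miss things now and then, are a little off and sometimes report something else, mostly with a low value. They report only what shows in the picture. A call takes as long as a camera call. They do not tell look-alikes from the thing itself.
- env.boxes_of(camera, query): "pixel" ([column, row] in pixels, amid what is visible of it).
- env.trace(camera, query): "mask" (384x512 bool, what is visible of it) and "pixel" ([column, row] in pixels, amid what is visible of it).
- env.landmark_of(camera, query): "pixel" ([column, row] in pixels: a listed point, or the origin of a listed thing).
The state is a dict: "t": time; "joints": joint angles; "joint_vel": joint speeds; "joint_torque": joint torques, N m; "tcp_pos": TCP position; "orientation": TCP orientation; "wrist_force": force on the tool from outside, world axes, zero at the start; "wrist_torque": the same for the moment, N m; "grip_width": opening from 0.0 (shut) to 1.0 (fully open); "grip_force": force on a finger pad.
Only numpy, scipy, OpenCV 4.12 (cv2) and the standard library are available. Lean on these libraries where they do the work, as an engineer would, in place of code of your own. Each camera call takes 0.05 s, during which the arm holds its last target. There are 200 camera calls.

## Working session

There is one attempt and no reset: what is moved stays moved. The work goes in short steps, Python scripts to look and compute and a shell command to move; the robot and the scene stay as the last step left them, time stands still between calls to the robot, and variables do not carry over. Pictures are saved under pics/ and viewed, at most 10 in all, crops included, and the job is handed in when it is done.

```bash
ls; mkdir -p pics
cat > h.py <<'E'
import numpy as np, cv2
from scipy.spatial.transform import Rotation as Rn
from station import env
def cam(n):
    s=env.state(); c=env.read_camera(n)
    if 'extrinsics' in c: c['T']=np.array(c['extrinsics'])
    else:
        T=np.eye(4);T[:3,:3]=Rn.from_euler('xyz',s['orientation']).as_matrix();T[:3,3]=s['tcp_pos']
        c['T']=T@np.array(c['tool_from_camera'])
    return c
def slopes(c,px):
    K=np.array(c['mtx']); p=np.array(px,float).reshape(-1,1,2)
    return cv2.undistortPoints(p,K,np.array([c['k1'],0,0,0.])).reshape(-1,2)
def ray(c,px):
    s=slopes(c,px); d=np.c_[s,np.ones(len(s))]@c['T'][:3,:3].T
    return c['T'][:3,3],d
def at_z(c,px,z):
    o,d=ray(c,px); return o+d*((z-o[2])/d[:,2])[:,None]
def deproj(c,mask):
    v,u=np.nonzero(mask&(c['depth']>0)); s=slopes(c,np.c_[u,v]); z=c['depth'][v,u]
    return (np.c_[s,np.ones(len(s))]*z[:,None])@c['T'][:3,:3].T+c['T'][:3,3]
def save(c,n): cv2.imwrite('pics/'+n,cv2.cvtColor(c['frame'],cv2.COLOR_RGB2BGR))
E
python3 - <<'E'
from h import *
np.set_printoptions(precision=1,suppress=True)
ims=[]
for n in ['scene','side']:
    c=cam(n); save(c,n+'0.png'); print(n,c['T'])
    for q in ['bin','lid_bar','lid_hinge','mat','caddy','caddy_grip','caddy_mouth','tin','spice','jar','bowl','oil','spoon']:
        print(q,[(np.round(d['pixel']).tolist(),round(d['confidence'],2)) for d in env.landmark_of(n,q)])
print(env.state())
E
```

```text
pics
scene [[   0.9    0.3   -0.4 1013.7]
 [   0.5   -0.5    0.7 -943.6]
 [  -0.    -0.8   -0.6  813.7]
 [   0.     0.     0.     1. ]]
bin [([308.0, 197.0], 0.93)]
lid_bar [([284.0, 157.0], 0.72)]
lid_hinge [([323.0, 179.0], 0.79)]
mat [([251.0, 271.0], 0.71), ([117.0, 251.0], 0.59)]
caddy [([279.0, 349.0], 0.92), ([258.0, 274.0], 0.87)]
caddy_grip [([258.0, 248.0], 0.94), ([281.0, 323.0], 0.74)]
caddy_mouth [([255.0, 347.0], 0.87), ([235.0, 265.0], 0.74)]
tin [([284.0, 230.0], 0.9)]
spice [([318.0, 241.0], 0.88)]
jar [([150.0, 306.0], 0.93)]
bowl [([327.0, 158.0], 0.66), ([284.0, 156.0], 0.36)]
oil [([211.0, 336.0], 0.89), ([150.0, 306.0], 0.38)]
spoon [([234.0, 213.0], 0.75), ([211.0, 338.0], 0.33), ([258.0, 247.0], 0.29)]
side [[  -1.    -0.     0.   436.9]
 [  -0.     0.7   -0.7  883.1]
 [   0.    -0.7   -0.7 1039.7]
 [   0.     0.     0.     1. ]]
bin [([216.0, 252.0], 0.85)]
lid_bar [([249.0, 242.0], 0.89)]
lid_hinge [([196.0, 227.0], 0.74)]
mat [([317.0, 156.0], 0.9), ([219.0, 166.0], 0.85), ([251.0, 238.0], 0.67)]
caddy [([180.0, 138.0], 0.79), ([213.0, 168.0], 0.56)]
caddy_grip [([179.0, 123.0], 0.81), ([215.0, 147.0], 0.55)]
caddy_mouth [([194.0, 133.0], 0.91), ([236.0, 164.0], 0.76)]
tin [([222.0, 210.0], 0.75)]
spice [([187.0, 209.0], 0.59)]
jar [([264.0, 134.0], 0.98)]
bowl [([218.0, 346.0], 0.64), ([198.0, 226.0], 0.19)]
oil [([221.0, 131.0], 0.61)]
spoon [([267.0, 213.0], 0.76)]
{'t': 1.4, 'joints': array([ 1.2,  0.3,  0. ,  1.5, -0. ,  1.3, -0.1]), 'joint_vel': array([ 0.,  0.,  0.,  0.,  0., -0.,  0.]), 'joint_torque': array([ -0. , -65.6,   1.3, -40.4,  -0.1,   0. ,   0. ]), 'tcp_pos': array([ 160. , -630. ,  233.5]), 'orientation': array([-3.1,  0. ,  0.2]), 'wrist_force': array([0.2, 0.1, 0.3]), 'wrist_torque': array([ 0., -0.,  0.]), 'grip_force': 0.0, 'grip_width': 0.9988741291816664}
```

View images.

View pics/scene0.png

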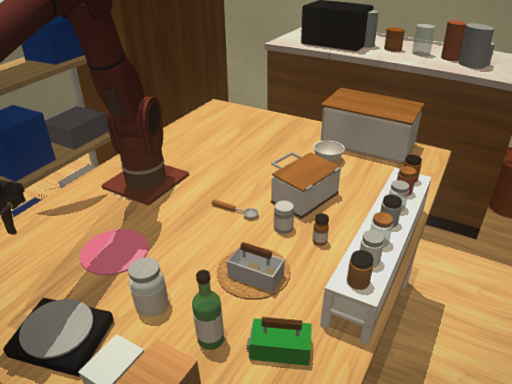

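View pics/side0.png

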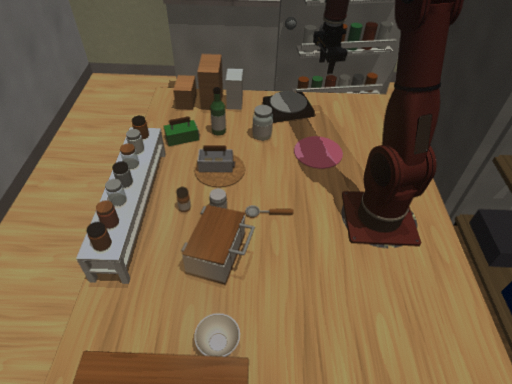

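Run:
```python
from h import *
np.set_printoptions(precision=1,suppress=True)
S=cam('scene');D=cam('side')
print('mtx',S['mtx'],S['k1'])
def tri(a,b):
    o1,d1=ray(S,[a]);o2,d2=ray(D,[b]);d1=d1[0];d2=d2[0]
    t=np.linalg.lstsq(np.c_[d1,-d2],o2-o1,rcond=None)[0]
    p,q=o1+t[0]*d1,o2+t[1]*d2
    return (p+q)/2,np.linalg.norm(p-q)
for n,a,b in [('bin',(308,197),(216,252)),('bar',(284,157),(249,242)),('hinge',(323,179),(196,227)),('mat',(251,271),(219,166)),
 ('grip',(258,248),(215,147)),('mouth',(235,265),(236,164)),('caddy',(258,274),(213,168)),('tin',(284,230),(222,210)),('spice',(318,241),(187,209)),('jar',(150,306),(264,134)),('oil',(211,336),(221,131)),('spoon',(234,213),(267,213)),('bowl',(327,158),(218,346)),('grip2',(281,323),(179,123))]:
    print(n,*tri(a,b))
for c,n in((S,'S'),(D,'D')):
    for q in ['lid_bar','bin','caddy']:
        nm='scene' if n=='S' else 'side'
        for d in env.trace(nm,q):
            P=deproj(c,d['mask']); print(n,q,d['confidence'],d['pixel'],len(P),np.percentile(P,[2,50,98],axis=0).ravel() if len(P) else '')
```

```text
mtx [[426.9   0.  259.8]
 [  0.  426.9 198. ]
 [  0.    0.    1. ]] -0.12026191134200528
bin [559.7 180.    5.3] 11.708014825769311
bar [451.  213.9 114.6] 7.306153871698466
hinge [617.2 158.  105.3] 8.045029029444464
mat [ 580.2 -226.3   10. ] 1.6096116389789847
grip [ 597.2 -228.1  102.1] 10.236705919204361
mouth [ 522.1 -231.4   13.9] 17.628910605778238
caddy [ 601.6 -221.3    3.8] 6.30176556192981
tin [559.6  -7.6  -5.9] 17.859054216172005
spice [679.7  -7.6  -4.2] 5.443543916102731
jar [ 409.2 -450.    -2.5] 9.604989096201292
oil [ 598.1 -453.8    3.3] 11.011008570879286
spoon [388.1  -6.1  -5.4] 2.9173547691689334
bowl [518.5 477.1   1.1] 3.0709042539737794
grip2 [ 757.2 -398.6   82.6] 2.6232272184019383
S lid_bar 0.66 [306.7, 168.2] 1557 [418.7  72.4  -0.1 551.9 169.  111.1 631.  351.4 117.7]
S bin 0.87 [305.2, 184.4] 3220 [448.3  64.9   1.1 572.9 139.7  97.8 640.5 278.6 116.7]
S caddy 0.92 [279.7, 339.3] 2662 [ 695.6 -459.5    3.2  765.  -420.5   54.7  826.3 -363.3  100.4]
S caddy 0.71 [233.9, 208.3] 268 [307.4 -22.5   0.  395.9  -5.8  10.8 459.4  20.7  20.3]
S caddy 0.7 [259.1, 268.1] 1940 [ 535.3 -271.1    8.8  607.5 -251.4   61.1  662.8 -202.1  106.9]
D lid_bar 0.93 [218.1, 231.6] 2382 [463.6  80.4 107.6 551.6 187.5 113.9 628.8 277.2 119.8]
D bin 0.89 [216.3, 240.4] 3676 [452.9  85.8   7.1 547.2 218.  111.9 633.  287.8 120.1]
D caddy 0.69 [213.9, 161.2] 929 [ 527.2 -296.2    4.9  590.1 -210.1   61.4  656.6 -191.9  108.2]
D caddy 0.56 [181.5, 130.7] 784 [ 686.  -438.4    3.9  752.9 -387.2   55.1  817.9 -349.5  101.4]
```

Run:
```python
from h import *
np.set_printoptions(precision=1,suppress=True)
S=cam('scene');D=cam('side')
lid=[];hand=[];mat=[];bar=[]
for c in(S,D):
    P=deproj(c,np.ones((384,512),bool)); C=c['frame'][c['depth']>0].astype(int)
    hsv=cv2.cvtColor(c['frame'],cv2.COLOR_RGB2HSV)[c['depth']>0].astype(int)
    wood=(hsv[:,1]>110)&(hsv[:,0]<20)
    box=(np.abs(P[:,0]-550)<120)&(np.abs(P[:,1]-185)<140)
    l=P[box&wood&(P[:,2]>95)]; lid.append(l)
    b=P[box&~wood&(P[:,2]>85)&(P[:,0]<480)]; bar.append(b)
    near=(np.abs(P[:,0]-590)<130)&(np.abs(P[:,1]+226)<120)
    h=P[near&wood&(P[:,2]>82)]; hand.append(h)
    m=P[near&(P[:,2]>3.5)&(P[:,2]<10)];mat.append(m)
    al=P[near&~wood&(P[:,2]>25)&(P[:,2]<72)]
    for nm,a in(('lid',l),('hand',h),('alu',al)):
        A=a; print(nm,len(a),np.median(a,0)); 
        r=cv2.minAreaRect(A[:,:2].astype(np.float32)); print('  rect',r, cv2.boxPoints(r).ravel())
    A=np.c_[l[:,:2]-[550,185],np.ones(len(l))];k=np.linalg.lstsq(A,l[:,2],rcond=None)[0];r=l[:,2]-A@k
    g=np.abs(r)<4;k=np.linalg.lstsq(A[g],l[g,2],rcond=None)[0];print('plane slope',k[:2]*57.3,k[2],'grad dir',np.degrees(np.arctan2(k[1],k[0])))
    print('bar',len(b),np.median(b,0),np.percentile(b,[5,95],axis=0).ravel())
    print('mat',len(m),np.percentile(m,[1,99],axis=0).ravel(), cv2.minEnclosingCircle(m[:,:2].astype(np.float32)))
```

```text
lid 1353 [555.4 167.6 111.4]
  rect ((537.8538208007812, 180.55731201171875), (204.6362762451172, 172.47177124023438), 74.13589477539062) [426.9 105.7 592.8  58.6 648.8 255.4 482.9 302.6]
hand 256 [ 599.2 -236.9  103.8]
  rect ((597.0314331054688, -232.29319763183594), (85.88849639892578, 17.07067108154297), 1.7496707439422607) [ 553.8 -225.1  554.4 -242.1  640.2 -239.5  639.7 -222.5]
alu 1359 [ 608.8 -253.3   61. ]
  rect ((595.8265380859375, -234.01177978515625), (135.1225128173828, 75.19059753417969), 3.590960741043091) [ 526.  -200.7  530.8 -275.8  665.6 -267.3  660.9 -192.3]
plane slope [-3.1  1. ] 111.91730295502822 grad dir 162.95738163056373
bar 101 [459.3 169.4 116.7] [443.   93.8  90.9 476.9 247.1 120. ]
mat 1129 [ 479.5 -316.2    3.6  680.5 -117.1    9.6] ((590.3118896484375, -222.41744995117188), 159.33871459960938)
lid 2216 [554.3 187.5 113.8]
  rect ((553.4067993164062, 176.48507690429688), (203.66653442382812, 129.92222595214844), 75.15361022949219) [464.5  94.7 590.1  61.4 642.3 258.3 516.7 291.6]
hand 125 [ 595.3 -227.8  103.9]
  rect ((594.3740234375, -229.32675170898438), (79.78811645507812, 18.747669219970703), 3.229787826538086) [ 554.  -222.2  555.1 -240.9  634.7 -236.4  633.7 -217.7]
alu 616 [ 592.2 -206.2   61.5]
  rect ((594.232666015625, -228.6123046875), (130.93307495117188, 75.56967163085938), 3.5767669677734375) [ 526.5 -195.   531.3 -270.4  661.9 -262.2  657.2 -186.8]
plane slope [-3.3  0.9] 114.0839705602977 grad dir 165.37495407779377
bar 183 [457.7 183.1 119.1] [439.7 115.5  95.8 477.8 254.1 123.2]
mat 849 [ 463.6 -339.3    3.5  717.  -109.2    9.9] ((589.0786743164062, -226.36561584472656), 168.54721069335938)
```

```bash
python3 -m pendant '[{"linear":[0,0,-1],"delta_rot":[0,0,-0.24],"hand":87},{"linear":[0,0,-1],"delta_rot":[0,0,-0.24],"hand":87},{"linear":[0,0,-1],"delta_rot":[0,0,-0.24],"hand":87},{"linear":[0,0,-1],"delta_rot":[0,0,-0.24],"hand":87},{"linear":[0,0,-1],"delta_rot":[0,0,-0.24],"hand":87},{"linear":[0,0,0],"delta_rot":[0,0,-0.24],"hand":87},{"linear":[0,0,0],"delta_rot":[0,0,-0.24],"hand":87},{"linear":[0,0,0],"delta_rot":[0,0,-0.24],"hand":87}]'; python3 -c "
from station import env;s=env.state();print(s['orientation'].tolist(),s['joints'].tolist())"
```

```text
t: 2.57
tcp_pos: [160.1, -630.1, 334.0]
orientation: [3.141, 0.001, 1.215]
wrist_force: [0.2, -0.7, -0.5]
grip_width: 1.0
grip_force: 0.0
[3.141126412533852, 0.0005868853722532652, 1.214712283369901] [1.3140385362487916, 0.30886488813321455, -0.08102011683908264, 1.2944327492518983, 0.024630690223486757, 1.538505417222553, 0.8799759334724183]
```

```bash
python3 -m pendant '[{"linear":[0.95,0.5,0],"delta_rot":[0,0,-0.18],"hand":87},{"linear":[0.95,0.5,0],"delta_rot":[0,0,0],"hand":87},{"linear":[0.95,0.5,0],"delta_rot":[0,0,0],"hand":87},{"linear":[0.95,0.5,0],"delta_rot":[0,0,0],"hand":87},{"linear":[0.95,0.5,0],"delta_rot":[0,0,0],"hand":87},{"linear":[0.95,0.5,0],"delta_rot":[0,0,0],"hand":87},{"linear":[0.95,0.5,0],"delta_rot":[0,0,0],"hand":87},{"linear":[0.95,0.5,0],"delta_rot":[0,0,0],"hand":87}]' >/dev/null
python3 -m pendant '[{"linear":[0.95,0.5,0],"delta_rot":[0,0,0],"hand":87},{"linear":[0.95,0.5,0],"delta_rot":[0,0,0],"hand":87},{"linear":[0.95,0.5,0],"delta_rot":[0,0,0],"hand":87},{"linear":[0.95,0.5,0],"delta_rot":[0,0,0],"hand":87},{"linear":[0.95,0.5,0],"delta_rot":[0,0,0],"hand":87},{"linear":[0.95,0.5,0],"delta_rot":[0,0,0],"hand":87},{"linear":[0.95,0.5,0],"delta_rot":[0,0,0],"hand":87},{"linear":[0.95,0.5,0],"delta_rot":[0,0,0],"hand":87}]'
python3 -m pendant '[{"linear":[0.95,0.5,0],"delta_rot":[0,0,0],"hand":87},{"linear":[0.95,0.5,0],"delta_rot":[0,0,0],"hand":87},{"linear":[0.95,0.5,0],"delta_rot":[0,0,0],"hand":87},{"linear":[1,0,0],"delta_rot":[0,0,0],"hand":87},{"linear":[1,0,0],"delta_rot":[0,0,0],"hand":87},{"linear":[1,0,0],"delta_rot":[0,0,0],"hand":87},{"linear":[1,0,0],"delta_rot":[0,0,0],"hand":87},{"linear":[1,0,0],"delta_rot":[0,0,0],"hand":87}]'
python3 -c "
from h import *
c=cam('wrist'); save(c,'w1.png')
for q in ['caddy','caddy_grip','caddy_mouth','mat']: print(q,[(d['pixel'],d['confidence']) for d in env.landmark_of('wrist',q)])
"
```

```text
t: 3.9
tcp_pos: [397.8, -380.7, 333.7]
orientation: [3.141, 0.0, 1.299]
wrist_force: [0.4, -0.7, -0.6]
grip_width: 0.999
grip_force: 0.0
t: 4.57
tcp_pos: [468.4, -237.4, 333.7]
orientation: [3.141, 0.0, 1.299]
wrist_force: [-0.7, -0.7, 0.3]
grip_width: 0.998
grip_force: 0.0
caddy [([334.3, 125.7], 0.95), ([445.4, 198.8], 0.61)]
caddy_grip [([484.7, 219.4], 0.97), ([352.5, 131.7], 0.74)]
caddy_mouth [([410.1, 220.9], 0.87), ([294.5, 140.6], 0.82)]
mat [([120.8, 247.7], 0.83), ([323.2, 122.1], 0.61)]
```

View pics/w1.png

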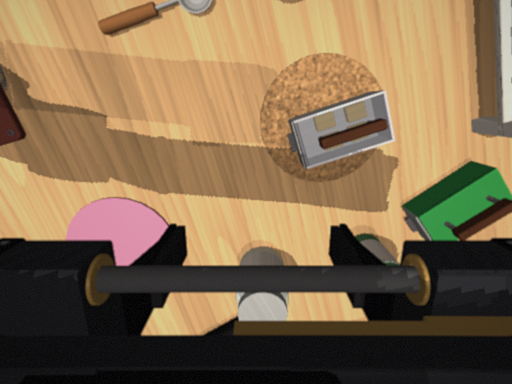

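```bash
cat > cad.py <<'E'
from h import *
np.set_printoptions(precision=1,suppress=True)
c=cam('wrist'); P=np.full((384,512,3),np.nan); P[c['depth']>0]=deproj(c,np.ones((384,512),bool))
hsv=cv2.cvtColor(c['frame'],cv2.COLOR_RGB2HSV).astype(int)
wood=(hsv[...,1]>110)&(hsv[...,0]<20)
near=(np.abs(P[...,0]-590)<130)&(np.abs(P[...,1]+226)<110)
h=P[near&wood&(P[...,2]>82)]; print('hand',len(h),np.median(h,0)); print(cv2.minAreaRect(h[:,:2].astype(np.float32)))
a=P[near&(P[...,2]>50)&(P[...,2]<72)]; print('roof',len(a),np.median(a,0),cv2.minAreaRect(a[:,:2].astype(np.float32)))
m=(near&(P[...,2]>3.8)&(P[...,2]<8)).astype(np.uint8)
m=cv2.morphologyEx(m,cv2.MORPH_OPEN,np.ones((3,3)))
n,l,st,ce=cv2.connectedComponentsWithStats(m); i=1+np.argmax(st[1:,4])
q=P[l==i]; print('mat z',np.median(q[:,2]),len(q)); print(cv2.minEnclosingCircle(q[:,:2].astype(np.float32)), np.percentile(q,[.5,99.5],axis=0).ravel())
E
python3 cad.py
```

```text
hand 6422 [ 519.4 -225.4  419.8]
((546.1251831054688, -240.01417541503906), (54.91883850097656, 180.20347595214844), 83.01893615722656)
roof 4097 [ 593.  -223.3   62.2] ((595.6509399414062, -231.62806701660156), (132.8002471923828, 72.31511688232422), 2.6576859951019287)
mat z 6.27785344814896 7221
((580.7274169921875, -217.3287811279297), 99.72188568115234) [ 484.5 -312.9    4.1  669.  -121.2    8. ]
```

```bash
python3 -m pendant '[{"linear":[1,-0.06,0],"delta_rot":[0,0,0],"hand":87},{"linear":[1,-0.06,0],"delta_rot":[0,0,0],"hand":87},{"linear":[1,-0.06,0],"delta_rot":[0,0,0],"hand":87},{"linear":[1,-0.06,0],"delta_rot":[0,0,0],"hand":87},{"linear":[1,-0.06,0],"delta_rot":[0,0,0],"hand":87},{"linear":[1,-0.06,0],"delta_rot":[0,0,0],"hand":87},{"linear":[1,-0.06,0],"delta_rot":[0,0,0],"hand":87},{"linear":[1,-0.06,0],"delta_rot":[0,0,0],"hand":87}]' >/dev/null
python3 -m pendant '[{"linear":[1,-0.06,0],"delta_rot":[0,0,0],"hand":87},{"linear":[1,-0.06,0],"delta_rot":[0,0,0],"hand":87},{"linear":[1,-0.06,0],"delta_rot":[0,0,0],"hand":87},{"linear":[1,-0.06,0],"delta_rot":[0,0,0],"hand":87},{"linear":[1,-0.06,0],"delta_rot":[0,0,0],"hand":87},{"linear":[1,-0.06,0],"delta_rot":[0,0,0],"hand":87},{"linear":[1,-0.06,0],"delta_rot":[0,0,0],"hand":87},{"linear":[1,-0.06,0],"delta_rot":[0,0,0],"hand":87}]'
python3 -m pendant '[{"linear":[0,0,0],"delta_rot":[0,-0.23,0],"hand":87},{"linear":[0,0,0],"delta_rot":[0,-0.23,0],"hand":87},{"linear":[0,0,0],"delta_rot":[0,-0.23,0],"hand":87},{"linear":[0,0,0],"delta_rot":[0,-0.23,0],"hand":87},{"linear":[0,0,0],"delta_rot":[0,-0.23,0],"hand":87},{"linear":[0,0,0],"delta_rot":[0,-0.23,0],"hand":87},{"linear":[0,0,0],"delta_rot":[0,-0.23,0],"hand":87},{"linear":[0,0,0],"delta_rot":[0,0,0],"hand":87}]'
python3 -c "
from h import *
s=env.state();print(s['joints'].round(2)); print(Rn.from_euler('xyz',s['orientation']).as_matrix().round(2))"
```

```text
t: 6.2
tcp_pos: [536.2, 74.7, 333.5]
orientation: [-3.142, 0.0, 1.297]
wrist_force: [0.7, 0.1, -0.7]
grip_width: 1.001
grip_force: 0.0
t: 6.87
tcp_pos: [536.6, 77.9, 328.2]
orientation: [-3.134, 0.811, 1.312]
wrist_force: [-0.0, 0.9, -1.7]
grip_width: 0.994
grip_force: 0.0
[-0.1   0.51 -0.67  1.35  0.75  2.08 -0.95]
[[ 0.18  0.97 -0.19]
 [ 0.67 -0.26 -0.7 ]
 [-0.72 -0.01 -0.69]]
```

```bash
python3 -m pendant '[{"linear":[0,0,0],"delta_rot":[0,0.24,0],"hand":87},{"linear":[0,0,0],"delta_rot":[0,0.24,0],"hand":87},{"linear":[0,0,0],"delta_rot":[0,0.24,0],"hand":87},{"linear":[0,0,0],"delta_rot":[0,0.24,0],"hand":87},{"linear":[0,0,0],"delta_rot":[0,0.24,0],"hand":87},{"linear":[0,0,0],"delta_rot":[0,0.24,0],"hand":87},{"linear":[0,0,0],"delta_rot":[0,0.24,0],"hand":87},{"linear":[0,0,0],"delta_rot":[0,0,0],"hand":87}]'
python3 -m pendant '[{"linear":[0,0,0],"delta_rot":[0,0.24,0],"hand":87},{"linear":[0,0,0],"delta_rot":[0,0.24,0],"hand":87},{"linear":[0,0,0],"delta_rot":[0,0.24,0],"hand":87},{"linear":[0,0,0],"delta_rot":[0,0.24,0],"hand":87},{"linear":[0,0,0],"delta_rot":[0,0.24,0],"hand":87},{"linear":[0,0,0],"delta_rot":[0,0.24,0],"hand":87},{"linear":[0,0,0],"delta_rot":[0,0.24,0],"hand":87},{"linear":[0,0,0],"delta_rot":[0,0,0],"hand":87}]'
python3 -c "
from h import *
s=env.state();print(s['joints'].round(2)); print(Rn.from_euler('xyz',s['orientation']).as_matrix().round(2))"
```

```text
t: 7.53
tcp_pos: [536.8, 68.1, 335.1]
orientation: [3.138, -0.041, 1.286]
wrist_force: [0.5, -1.9, 0.1]
grip_width: 1.001
grip_force: 0.0
t: 8.2
tcp_pos: [534.6, 70.9, 330.4]
orientation: [-3.131, -0.879, 1.284]
wrist_force: [-1.2, -0.8, -2.0]
grip_width: 1.0
grip_force: 0.0
[ 0.84  0.09 -0.55  1.84 -0.86  1.36  0.26]
[[ 0.18  0.96  0.21]
 [ 0.61 -0.28  0.74]
 [ 0.77 -0.01 -0.64]]
```

```bash
python3 -m pendant '[{"linear":[0,0,0],"delta_rot":[0,-0.25,0],"hand":32},{"linear":[0,0,0],"delta_rot":[0,-0.25,0],"hand":32},{"linear":[0,0,0],"delta_rot":[0,-0.25,0],"hand":32},{"linear":[0,0,0],"delta_rot":[0,-0.25,0],"hand":32},{"linear":[0,0,0],"delta_rot":[0,-0.25,0],"hand":32},{"linear":[0,0,0],"delta_rot":[0,-0.25,0],"hand":32},{"linear":[0,0,0],"delta_rot":[0,-0.25,0],"hand":32},{"linear":[0,0,0],"delta_rot":[0,0,0],"hand":32}]'
python3 -m pendant '[{"linear":[0.5,-0.85,0.7],"delta_rot":[0,0,0],"hand":32},{"linear":[0.5,-0.85,0.7],"delta_rot":[0,0,0],"hand":32},{"linear":[0.5,-0.85,0.7],"delta_rot":[0,0,0],"hand":32},{"linear":[0.5,-0.85,0.7],"delta_rot":[0,0,0],"hand":32},{"linear":[0.5,-0.85,0.7],"delta_rot":[0,0,0],"hand":32},{"linear":[0.5,-0.85,0.7],"delta_rot":[0,0,0],"hand":32},{"linear":[0.5,-0.85,0.7],"delta_rot":[0,0,0],"hand":32},{"linear":[0,0,0],"delta_rot":[0,0,0],"hand":32}]'
cat > bar.py <<'E'
from h import *
np.set_printoptions(precision=1,suppress=True)
c=cam('wrist'); save(c,'w2.png'); P=np.full((384,512,3),np.nan); P[c['depth']>0]=deproj(c,np.ones((384,512),bool))
for q in ['lid_bar','lid_hinge','bin']:
    for d in env.landmark_of('wrist',q): print(q,d['pixel'],d['confidence'],at_z(c,[d['pixel']],{'lid_bar':114,'lid_hinge':100,'bin':0}[q])[0])
hsv=cv2.cvtColor(c['frame'],cv2.COLOR_RGB2HSV).astype(int)
wood=(hsv[...,1]>110)&(hsv[...,0]<20)
v=np.array([.262,.965]);u=np.array([.965,-.262])
V=P[...,:2]@v;U=P[...,:2]@u
b=(P[...,2]>90)&(P[...,2]<135)&(U>350)&(U<402)&(V>230)&(V<420)
print('bar',b.sum(),np.median(P[b],0),'u',np.percentile(U[b],[5,50,95]),'v',np.percentile(V[b],[2,98]))
g=b&(U<395); print('z of bar',np.percentile(P[g][:,2],[5,50,95]))
l=(P[...,2]>95)&(P[...,2]<140)&wood&(U>395)
L=P[l];r=cv2.minAreaRect(L[:,:2].astype(np.float32));print('lid',r)
A=np.c_[U[l]-420,V[l]-318,np.ones(len(L))];print('plane',np.linalg.lstsq(A,L[:,2],rcond=None)[0],'umin',np.percentile(U[l],1))
E
python3 bar.py
```

```text
t: 8.87
tcp_pos: [536.7, 80.6, 336.3]
orientation: [3.134, 0.008, 1.307]
wrist_force: [-1.2, 2.3, -0.3]
grip_width: 0.479
grip_force: 0.0
t: 9.53
tcp_pos: [437.3, 177.1, 234.5]
orientation: [3.141, 0.001, 1.302]
wrist_force: [-0.6, -0.6, -0.1]
grip_width: 0.369
grip_force: 0.0
lid_bar [265.6, 155.6] 0.87 [452.9 205.9 114. ]
lid_hinge [441.2, 147.9] 0.84 [618.9 165.4 100. ]
bin [347.6, 141.9] 0.81 [558.3 173.9   0. ]
bar 1570 [454.7 212.6 118.9] u [378.7 384.  398.5] v [264.  370.2]
z of bar [116.5 119.  120.6]
lid ((558.83154296875, 177.46226501464844), (198.47756958007812, 136.4485626220703), 75.4005355834961)
plane [ -0.1   0.  116.7] umin 425.8508664510355
```

View pics/w2.png

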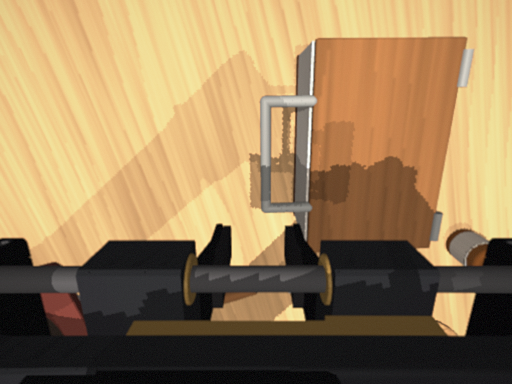

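```bash
python3 -m pendant '[{"linear":[0.8,0.18,0],"delta_rot":[0,0,0],"hand":32},{"linear":[0.78,0.18,0],"delta_rot":[0,0,0],"hand":32},{"linear":[0,0,1],"delta_rot":[0,0,0],"hand":32},{"linear":[0,0,1],"delta_rot":[0,0,0],"hand":32},{"linear":[0,0,1],"delta_rot":[0,0,0],"hand":32},{"linear":[0,0,1],"delta_rot":[0,0,0],"hand":32},{"linear":[0,0,0.5],"delta_rot":[0,0,0],"hand":32},{"linear":[0,0,0],"delta_rot":[0,0,0],"hand":32}]' 20
python3 -m pendant '[{"linear":[0,0,0.9],"delta_rot":[0,0,0],"hand":32},{"linear":[0,0,0.9],"delta_rot":[0,0,0],"hand":32},{"linear":[0,0,0],"delta_rot":[0,0,0],"hand":32}]' 20
python3 -m pendant '[{"linear":[0,0,0],"delta_rot":[0,0,0],"hand":0},{"linear":[0,0,0],"delta_rot":[0,0,0],"hand":0},{"linear":[0,0,0],"delta_rot":[0,0,0],"hand":0},{"linear":[0,0,0],"delta_rot":[0,0,0],"hand":0},{"linear":[0,0,0],"delta_rot":[0,0,0],"hand":0}]' 20
```

```text
t: 10.4
tcp_pos: [455.2, 201.9, 144.1]
orientation: [-3.139, 0.001, 1.297]
wrist_force: [-0.3, -0.7, -0.6]
grip_width: 0.373
grip_force: 0.0
t: 10.65
tcp_pos: [455.0, 202.0, 108.3]
orientation: [-3.14, 0.001, 1.298]
wrist_force: [-0.7, -1.0, -0.2]
grip_width: 0.369
grip_force: 0.0
t: 11.07
tcp_pos: [452.5, 204.3, 109.7]
orientation: [-3.137, 0.001, 1.3]
wrist_force: [-11.2, 3.6, 1.8]
grip_width: 0.107
grip_force: 20.0
```

```bash
python3 -c "
import numpy as np
a=np.radians(np.linspace(4.8,102.3,19));p=np.c_[-172*np.cos(a),-172*np.sin(a)]/20
d=np.diff(p,axis=0);d[0,0]-=.13
c=np.round(np.cumsum(d,0),2);print(np.diff(np.vstack([[0,0],c]),axis=0).round(2).tolist())"
```

```text
[[-0.02, -0.81], [0.18, -0.79], [0.25, -0.77], [0.33, -0.74], [0.4, -0.71], [0.46, -0.67], [0.52, -0.62], [0.58, -0.57], [0.63, -0.52], [0.68, -0.45], [0.71, -0.39], [0.75, -0.31], [0.78, -0.25], [0.79, -0.17], [0.81, -0.09], [0.81, -0.02], [0.81, 0.06], [0.8, 0.14]]
```

```bash
python3 -m pendant '[{"linear":[0,-0.02,-0.81],"delta_rot":[0,0,0],"hand":0},{"linear":[0,0.18,-0.79],"delta_rot":[0,0,0],"hand":0},{"linear":[0,0.25,-0.77],"delta_rot":[0,0,0],"hand":0},{"linear":[0,0.33,-0.74],"delta_rot":[0,0,0],"hand":0},{"linear":[0,0.4,-0.71],"delta_rot":[0,0,0],"hand":0},{"linear":[0,0.46,-0.67],"delta_rot":[0,0,0],"hand":0}]' 20
python3 -m pendant '[{"linear":[0,0.52,-0.62],"delta_rot":[0,0,0],"hand":0},{"linear":[0,0.58,-0.57],"delta_rot":[0,0,0],"hand":0},{"linear":[0,0.63,-0.52],"delta_rot":[0,0,0],"hand":0},{"linear":[0,0.68,-0.45],"delta_rot":[0,0,0],"hand":0},{"linear":[0,0.71,-0.39],"delta_rot":[0,0,0],"hand":0},{"linear":[0,0.75,-0.31],"delta_rot":[0,0,0],"hand":0}]' 20
python3 -m pendant '[{"linear":[0,0.78,-0.25],"delta_rot":[0,0,0],"hand":0},{"linear":[0,0.79,-0.17],"delta_rot":[0,0,0],"hand":0},{"linear":[0,0.81,-0.09],"delta_rot":[0,0,0],"hand":0},{"linear":[0,0.81,-0.02],"delta_rot":[0,0,0],"hand":0},{"linear":[0,0.81,0.06],"delta_rot":[0,0,0],"hand":0},{"linear":[0,0.8,0.14],"delta_rot":[0,0,0],"hand":0},{"linear":[0,0,0],"delta_rot":[0,0,0],"hand":0}]' 20
```

```text
t: 11.57
tcp_pos: [484.4, 195.8, 200.7]
orientation: [-3.139, 0.0, 1.301]
wrist_force: [-6.7, 3.0, 0.5]
grip_width: 0.103
grip_force: 20.0
t: 12.07
tcp_pos: [560.4, 175.7, 259.5]
orientation: [3.141, -0.002, 1.301]
wrist_force: [-3.8, 4.7, 6.3]
grip_width: 0.107
grip_force: 20.0
t: 12.65
tcp_pos: [656.1, 148.7, 264.2]
orientation: [3.139, -0.005, 1.298]
wrist_force: [3.5, 3.1, 2.4]
grip_width: 0.105
grip_force: 20.0
```

```bash
python3 -m pendant '[{"linear":[0,0,0],"delta_rot":[0,0,0],"hand":36},{"linear":[0,0,0],"delta_rot":[0,0,0],"hand":36},{"linear":[0,0,0],"delta_rot":[0,0,0],"hand":36},{"linear":[0,0,-0.5],"delta_rot":[0,0,0],"hand":36},{"linear":[0,0,-1],"delta_rot":[0,0,0],"hand":36},{"linear":[0,0,-1],"delta_rot":[0,0,0],"hand":36},{"linear":[0,0,-1],"delta_rot":[0,0,0],"hand":36}]'
python3 -m pendant '[{"linear":[-1,0.11,0],"delta_rot":[0,0,0],"hand":60},{"linear":[-1,0.11,0],"delta_rot":[0,0,0],"hand":60},{"linear":[-1,0.11,0],"delta_rot":[0,0,0],"hand":60},{"linear":[-1,0.11,0],"delta_rot":[0,0,0],"hand":60},{"linear":[-1,0.11,0],"delta_rot":[0,0,0],"hand":60},{"linear":[-1,0.11,0],"delta_rot":[0,0,0],"hand":60},{"linear":[-1,0.11,0],"delta_rot":[0,0,0],"hand":60},{"linear":[-1,0.11,0],"delta_rot":[0,0,0],"hand":60}]' >/dev/null
python3 -m pendant '[{"linear":[-1,0.11,0],"delta_rot":[0,0,0],"hand":60},{"linear":[-1,0.11,0],"delta_rot":[0,0,0],"hand":60},{"linear":[-1,0.11,0],"delta_rot":[0,0,0],"hand":60},{"linear":[-1,0.11,0],"delta_rot":[0,0,0],"hand":60},{"linear":[-1,0.11,0],"delta_rot":[0,0,0],"hand":60},{"linear":[-1,0.11,0],"delta_rot":[0,0,0],"hand":60},{"linear":[-1,0.11,0],"delta_rot":[0,0,0],"hand":60},{"linear":[-1,0.11,0],"delta_rot":[0,0,0],"hand":60}]'
python3 -m pendant '[{"linear":[-0.5,0.11,0],"delta_rot":[0,0,0],"hand":60},{"linear":[0,0,0],"delta_rot":[0,0,0.25],"hand":60},{"linear":[0,0,0],"delta_rot":[0,0,0.25],"hand":60},{"linear":[0,0,0],"delta_rot":[0,0,0.25],"hand":60},{"linear":[0,0,0.5],"delta_rot":[0,0,0.25],"hand":60},{"linear":[0,0,0.5],"delta_rot":[0,0,0.25],"hand":60},{"linear":[0,0,0.5],"delta_rot":[0,0,0.25],"hand":60},{"linear":[0,0,0.5],"delta_rot":[0,0,0.25],"hand":60}]'
python3 -m pendant '[{"linear":[0,0,0.5],"delta_rot":[0,0,0.25],"hand":60},{"linear":[0,0,0.5],"delta_rot":[0,0,0.25],"hand":60},{"linear":[0,0,0.5],"delta_rot":[0,0,0.25],"hand":60},{"linear":[0,0,0],"delta_rot":[0,0,0],"hand":60},{"linear":[0,0,0],"delta_rot":[0,0,0],"hand":60}]'
python3 - <<'E'
from h import *
np.set_printoptions(precision=1,suppress=True)
print(env.state()['joints'])
c=cam('side');save(c,'s3.png'); P=np.full((384,512,3),np.nan); P[c['depth']>0]=deproj(c,np.ones((384,512),bool))
v=np.array([.262,.965]);u=np.array([.965,-.262]);V=P[...,:2]@v-317;U=P[...,:2]@u
m=(P[...,2]>130)&(P[...,2]<300)&(abs(V)<110)&(U>470)&(U<700)
print(m.sum(),'top z',np.nanmax(P[m][:,2]) if m.any() else 0)
for lo in range(130,290,30):
    k=m&(P[...,2]>lo)&(P[...,2]<lo+30); print(lo,k.sum(),np.percentile(U[k],[5,50,95])-554.7 if k.any() else '')
c=cam('wrist');save(c,'w3.png')
E
```

```text
t: 13.23
tcp_pos: [652.8, 147.4, 335.0]
orientation: [3.141, 0.0, 1.299]
wrist_force: [1.1, 0.2, 0.3]
grip_width: 0.405
grip_force: 0.0
t: 14.57
tcp_pos: [600.6, -170.9, 334.3]
orientation: [3.141, 0.0, 1.299]
wrist_force: [0.0, 0.7, 0.1]
grip_width: 0.689
grip_force: 0.0
t: 15.23
tcp_pos: [600.6, -179.5, 293.5]
orientation: [3.141, -0.0, 0.418]
wrist_force: [0.3, 0.1, 0.2]
grip_width: 0.689
grip_force: 0.0
t: 15.65
tcp_pos: [600.5, -179.6, 263.5]
orientation: [-3.141, 0.0, 0.053]
wrist_force: [0.0, 0.9, -0.4]
grip_width: 0.686
grip_force: 0.0
[ 0.6  0.3 -0.5  1.5  0.2  1.4 -1.4]
1462 top z 278.77832489044215
130 335 [ 2.9  6.7 10.2]
160 348 [ 9.3 12.8 16.5]
190 371 [15.6 19.1 22.8]
220 262 [21.5 24.9 30.8]
250 146 [29.9 33.6 39.3]
280 0
```

View pics/w3.png

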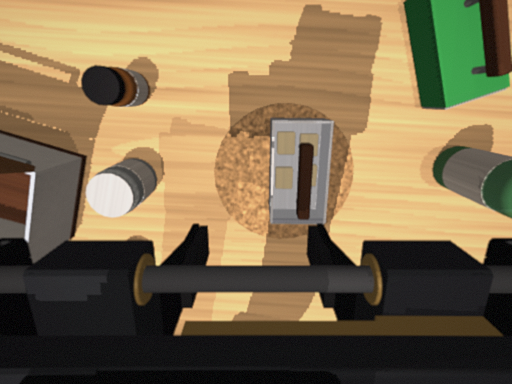

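View pics/s3.png

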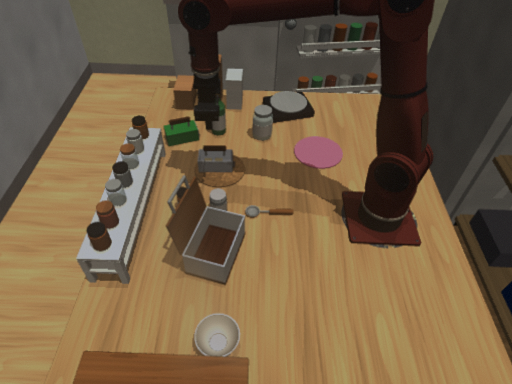

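```bash
sed -i "s/(P\[...,2\]>82)\]/(P[...,2]>90)\&(P[...,2]<112)]/; s/-590)<130/-590)<105/" cad.py; python3 cad.py
```

```text
hand 899 [ 601.6 -230.5  106. ]
((598.8001708984375, -231.13304138183594), (83.56671142578125, 13.038958549499512), 2.833817958831787)
roof 4992 [ 606.7 -224.9   62.2] ((596.0885620117188, -231.919921875), (132.89015197753906, 72.20203399658203), 2.6529598236083984)
mat z 6.218294791291299 6332
((580.9686889648438, -217.55552673339844), 99.72977447509766) [ 486.9 -259.2    4.2  678.4 -121.     7.9]
```

```bash
python3 -m pendant '[{"linear":[-0.1,0.86,0],"delta_rot":[0,0,0],"hand":60},{"linear":[-0.1,0.86,0],"delta_rot":[0,0,0],"hand":60},{"linear":[-0.1,0.85,0],"delta_rot":[0,0,0],"hand":60},{"linear":[0,0,1],"delta_rot":[0,0,0],"hand":60},{"linear":[0,0,1],"delta_rot":[0,0,0],"hand":60},{"linear":[0,0,1],"delta_rot":[0,0,0],"hand":60},{"linear":[0,0,1],"delta_rot":[0,0,0],"hand":60},{"linear":[0,0,0.72],"delta_rot":[0,0,0],"hand":60}]'
python3 -m pendant '[{"linear":[0,0,1],"delta_rot":[0,0,0],"hand":60},{"linear":[0,0,1],"delta_rot":[0,0,0],"hand":60},{"linear":[0,0,1],"delta_rot":[0,0,0],"hand":60},{"linear":[0,0,1],"delta_rot":[0,0,0],"hand":60},{"linear":[0,0,0],"delta_rot":[0,0,0],"hand":60},{"linear":[0,0,0],"delta_rot":[0,0,0],"hand":60}]'
python3 -m pendant '[{"linear":[0,0,0],"delta_rot":[0,0,0],"hand":0},{"linear":[0,0,0],"delta_rot":[0,0,0],"hand":0},{"linear":[0,0,0],"delta_rot":[0,0,0],"hand":0},{"linear":[0,0,0],"delta_rot":[0,0,0],"hand":0},{"linear":[0,0,0],"delta_rot":[0,0,0],"hand":0},{"linear":[0,0,0],"delta_rot":[0,0,0],"hand":0},{"linear":[0,0,0],"delta_rot":[0,0,0],"hand":0},{"linear":[0,0,0],"delta_rot":[0,0,0],"hand":0}]' 60
```

```text
t: 16.47
tcp_pos: [596.8, -231.8, 167.7]
orientation: [-3.141, 0.0, 0.051]
wrist_force: [0.6, 0.6, -0.4]
grip_width: 0.69
grip_force: 0.0
t: 16.97
tcp_pos: [596.8, -231.7, 88.7]
orientation: [-3.141, 0.001, 0.05]
wrist_force: [0.6, -0.7, 0.9]
grip_width: 0.693
grip_force: 0.0
t: 17.63
tcp_pos: [597.1, -231.8, 88.8]
orientation: [3.142, -0.0, 0.049]
wrist_force: [0.3, -3.0, 0.6]
grip_width: 0.165
grip_force: 1.0
```

```bash
python3 -m pendant '[{"linear":[0,0,0],"delta_rot":[0,0,0],"hand":0},{"linear":[0,0,0],"delta_rot":[0,0,0],"hand":0},{"linear":[0,0,0],"delta_rot":[0,0,0],"hand":0},{"linear":[0,0,-0.35],"delta_rot":[0,0,0],"hand":0},{"linear":[0,0,-0.8],"delta_rot":[0,0,0],"hand":0},{"linear":[0,0,-0.8],"delta_rot":[0,0,0],"hand":0}]' 60
python3 -m pendant '[{"linear":[0,0,-0.8],"delta_rot":[0,0,-0.15],"hand":0},{"linear":[0,0,-0.8],"delta_rot":[0,0,-0.2],"hand":0},{"linear":[0,0,-0.8],"delta_rot":[0,0,-0.25],"hand":0},{"linear":[0,0,-0.8],"delta_rot":[0,0,-0.25],"hand":0},{"linear":[0,0,-0.8],"delta_rot":[0,0,-0.25],"hand":0},{"linear":[0,0,-0.8],"delta_rot":[0,0,-0.25],"hand":0},{"linear":[0,0,-0.8],"delta_rot":[0,0,-0.25],"hand":0},{"linear":[0,0,0],"delta_rot":[0,0,-0.25],"hand":0}]'
python3 -m pendant '[{"linear":[0,0,0],"delta_rot":[0,0,-0.25],"hand":0},{"linear":[0,0,0],"delta_rot":[0,0,-0.2],"hand":0},{"linear":[0,0,0],"delta_rot":[0,0,-0.2],"hand":0},{"linear":[0,0,0],"delta_rot":[0,0,0],"hand":0},{"linear":[0,0,0],"delta_rot":[0,0,0],"hand":0}]'
```

```text
t: 18.13
tcp_pos: [596.2, -231.3, 127.4]
orientation: [-3.14, 0.002, 0.049]
wrist_force: [1.0, -0.1, -3.2]
grip_width: 0.156
grip_force: 60.0
t: 18.8
tcp_pos: [598.1, -231.7, 243.5]
orientation: [3.138, -0.001, 0.98]
wrist_force: [0.7, -0.3, -3.5]
grip_width: 0.155
grip_force: 60.0
t: 19.22
tcp_pos: [596.8, -231.7, 239.7]
orientation: [-3.141, -0.0, 1.296]
wrist_force: [-0.0, -0.2, -3.1]
grip_width: 0.152
grip_force: 60.0
```

```bash
python3 -m pendant '[{"linear":[0.5,-0.5,0],"delta_rot":[0,0,0],"hand":0},{"linear":[0.8,-0.85,0],"delta_rot":[0,0,0],"hand":0},{"linear":[0.8,-1,0],"delta_rot":[0,0,0],"hand":0},{"linear":[0.8,-1,0],"delta_rot":[0,0,0],"hand":0},{"linear":[0.8,-1,0],"delta_rot":[0,0,0],"hand":0},{"linear":[0.8,-1,0],"delta_rot":[0,0,0],"hand":0},{"linear":[0.8,-1,0],"delta_rot":[0,0,0],"hand":0},{"linear":[0.8,-1,0],"delta_rot":[0,0,0],"hand":0}]'
python3 -m pendant '[{"linear":[0.9,-0.7,0],"delta_rot":[0,0,0],"hand":0},{"linear":[0.9,-0.3,0],"delta_rot":[0,0,0],"hand":0},{"linear":[0.9,0,0],"delta_rot":[0,0,0],"hand":0},{"linear":[0.9,0,0],"delta_rot":[0,0,0],"hand":0},{"linear":[0.9,0,0],"delta_rot":[0,0,0],"hand":0},{"linear":[0.9,0,0],"delta_rot":[0,0,0],"hand":0},{"linear":[0.9,0,0],"delta_rot":[0,0,0],"hand":0},{"linear":[0.9,0,0],"delta_rot":[0,0,0],"hand":0}]'
python3 -m pendant '[{"linear":[0.9,0,0],"delta_rot":[0,0,0],"hand":0},{"linear":[0.9,0,0],"delta_rot":[0,0,0],"hand":0},{"linear":[0.9,0,0],"delta_rot":[0,0,0],"hand":0},{"linear":[0.9,0,0],"delta_rot":[0,0,0],"hand":0},{"linear":[0.9,0,0],"delta_rot":[0,0,0],"hand":0},{"linear":[0.9,0,0],"delta_rot":[0,0,0],"hand":0},{"linear":[0.6,0,0],"delta_rot":[0,0,0],"hand":0},{"linear":[0,0,0],"delta_rot":[0,0,0],"hand":0}]'
python3 -m pendant '[{"linear":[0,0,0],"delta_rot":[0,0,0],"hand":0}]'
python3 - <<'E'
from h import *
s=env.state();p=s['tcp_pos'];print('v',p[0]*.262+p[1]*.965,'u',p[0]*.965-.262*p[1],s['joints'].round(2))
E
```

```text
t: 19.88
tcp_pos: [487.3, -73.6, 239.8]
orientation: [-3.142, 0.0, 1.295]
wrist_force: [-0.9, 1.2, -2.7]
grip_width: 0.152
grip_force: 60.0
t: 20.55
tcp_pos: [507.7, 70.3, 240.0]
orientation: [3.141, 0.0, 1.295]
wrist_force: [-0.0, -0.1, -3.2]
grip_width: 0.154
grip_force: 60.0
t: 21.22
tcp_pos: [539.5, 188.1, 239.9]
orientation: [-3.141, -0.002, 1.299]
wrist_force: [0.1, 0.5, -2.9]
grip_width: 0.151
grip_force: 60.0
t: 21.3
tcp_pos: [539.6, 185.6, 239.7]
orientation: [-3.141, -0.0, 1.298]
wrist_force: [-0.6, -0.2, -4.5]
grip_width: 0.155
grip_force: 60.0
v 320.4346776823444 u 472.0616654390154 [ 0.39  0.3  -0.96  1.62  0.25  1.36 -0.88]
```

```bash
python3 -m pendant '[{"linear":[0.8,-0.05,0],"delta_rot":[0,0,0],"hand":0},{"linear":[0.8,-0.05,0],"delta_rot":[0,0,0],"hand":0},{"linear":[0.7,0,0],"delta_rot":[0,0,0],"hand":0},{"linear":[0,0,0],"delta_rot":[0,0,0],"hand":0},{"linear":[0,0,0],"delta_rot":[0,0.15,0],"hand":0},{"linear":[0,0,0],"delta_rot":[0,0.2,0],"hand":0},{"linear":[0,0,0],"delta_rot":[0,0.15,0],"hand":0},{"linear":[0,0,0],"delta_rot":[0,0.1,0],"hand":0}]'
python3 -m pendant '[{"linear":[0,0,0],"delta_rot":[0,0.08,0],"hand":0},{"linear":[0,0,0],"delta_rot":[0,0.08,0],"hand":0},{"linear":[0,0,0],"delta_rot":[0,0.08,0],"hand":0},{"linear":[0,0,0],"delta_rot":[0,0.08,0],"hand":0},{"linear":[0,0,0],"delta_rot":[0,0.08,0],"hand":0},{"linear":[0,0,0],"delta_rot":[0,0,0],"hand":0},{"linear":[0,0,0],"delta_rot":[0,0,0],"hand":0}]'
python3 - <<'E'
from h import *
c=cam('side');save(c,'s4.png');cv2.imwrite('pics/s4.png',cv2.resize(cv2.imread('pics/s4.png')[90:330,130:330],None,fx=2.5,fy=2.5))
print(env.state()['joints'].round(2))
E
```

```text
t: 21.97
tcp_pos: [550.8, 226.8, 239.4]
orientation: [3.141, -0.302, 1.294]
wrist_force: [-0.2, -1.0, -3.8]
grip_width: 0.155
grip_force: 60.0
t: 22.55
tcp_pos: [550.4, 227.5, 239.2]
orientation: [-3.141, -0.497, 1.295]
wrist_force: [0.1, -0.3, -2.7]
grip_width: 0.151
grip_force: 60.0
[ 0.82  0.22 -1.14  1.81 -0.27  0.98 -0.43]
```

View pics/s4.png

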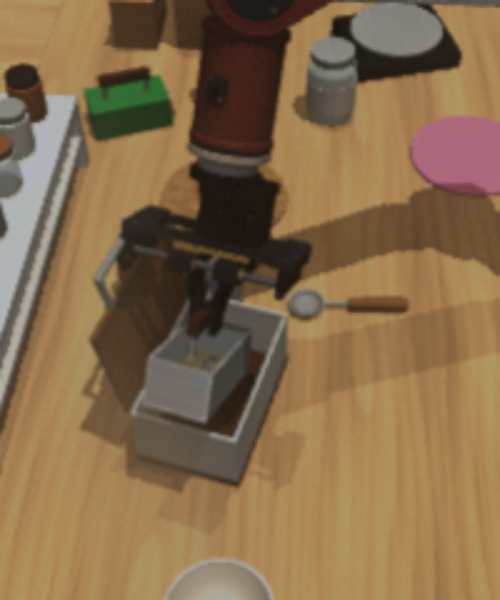

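```bash
python3 -m pendant '[{"linear":[0,0,0],"delta_rot":[0,0.08,0],"hand":0},{"linear":[0,0,0],"delta_rot":[0,0.08,0],"hand":0},{"linear":[0,0,0],"delta_rot":[0,0.08,0],"hand":0},{"linear":[0,0,0],"delta_rot":[0,0.08,0],"hand":0},{"linear":[0,0,0],"delta_rot":[0,0.08,0],"hand":0},{"linear":[0,0,0],"delta_rot":[0,0.08,0],"hand":0},{"linear":[0,0,0],"delta_rot":[0,0.08,0],"hand":0},{"linear":[0,0,0],"delta_rot":[0,0.08,0],"hand":0}]'
python3 -m pendant '[{"linear":[0,0,0],"delta_rot":[0,0,0],"hand":0},{"linear":[0,0,0],"delta_rot":[0,0,0],"hand":0},{"linear":[0,0,0],"delta_rot":[0,0,0],"hand":0},{"linear":[0,0,0],"delta_rot":[0,0,0],"hand":0},{"linear":[0,0,0],"delta_rot":[0,0,0],"hand":0},{"linear":[0,0,0],"delta_rot":[0,0,0],"hand":0}]'
python3 - <<'E'
from h import *
ims=[]
for n in('side','scene'):
    c=cam(n);f=cv2.cvtColor(c['frame'],cv2.COLOR_RGB2BGR)
    f=f[170:310,140:300] if n=='side' else f[90:230,220:380]
    ims.append(cv2.resize(f,None,fx=2.5,fy=2.5,interpolation=cv2.INTER_CUBIC))
    print(n,[[ (np.round(d['pixel']).tolist(),d['confidence']) for d in env.boxes_of(n,'cube0')]])
cv2.imwrite('pics/s5.png',np.hstack(ims))
print(env.state()['joints'].round(2))
E
```

```text
t: 23.27
tcp_pos: [550.4, 230.1, 240.1]
orientation: [3.14, -0.82, 1.301]
wrist_force: [-0.1, 0.2, -2.7]
grip_width: 0.156
grip_force: 60.0
t: 23.77
tcp_pos: [550.3, 230.2, 240.0]
orientation: [3.141, -0.819, 1.3]
wrist_force: [-0.1, 0.1, -3.7]
grip_width: 0.159
grip_force: 60.0
side [[([224.0, 255.0], 0.56)]]
scene [[([310.0, 181.0], 0.25)]]
[ 1.08  0.28 -1.24  1.96 -0.66  0.87  0.  ]
```

View pics/s5.png

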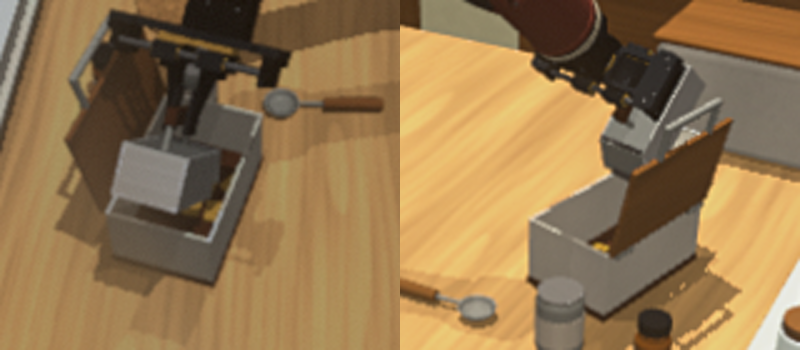

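```bash
python3 -m pendant '[{"linear":[0,0,0],"delta_rot":[0,0.06,0],"hand":0},{"linear":[0,0,0],"delta_rot":[0,0.06,0],"hand":0},{"linear":[0,0,0],"delta_rot":[0,0,0],"hand":0},{"linear":[0,0,0],"delta_rot":[0,0,0],"hand":0},{"linear":[0,0,0],"delta_rot":[0,0,0],"hand":0},{"linear":[0,0,0],"delta_rot":[0,0,0],"hand":0}]'
python3 -m pendant '[{"linear":[0,0,0],"delta_rot":[0,-0.22,0],"hand":0},{"linear":[0,0,0],"delta_rot":[0,-0.22,0],"hand":0},{"linear":[0,0,0],"delta_rot":[0,-0.22,0],"hand":0},{"linear":[0,0,0],"delta_rot":[0,-0.22,0],"hand":0},{"linear":[0,0,0],"delta_rot":[0,-0.22,0],"hand":0},{"linear":[0,0,0],"delta_rot":[0,-0.22,0],"hand":0},{"linear":[0,0,0],"delta_rot":[0,-0.22,0],"hand":0},{"linear":[0,0,0],"delta_rot":[0,-0.22,0],"hand":0}]'
python3 -m pendant '[{"linear":[-0.4,0,0],"delta_rot":[0,0,0],"hand":0},{"linear":[-0.9,0,0],"delta_rot":[0,0,0],"hand":0},{"linear":[-1,0,0],"delta_rot":[0,0,0],"hand":0},{"linear":[-1,0,0],"delta_rot":[0,0,0],"hand":0},{"linear":[-1,0,0],"delta_rot":[0,0,0],"hand":0},{"linear":[-1,0,0],"delta_rot":[0,0,0],"hand":0},{"linear":[-1,0,0],"delta_rot":[0,0,0],"hand":0},{"linear":[-1,0,0],"delta_rot":[0,0,0],"hand":0}]'
python3 -m pendant '[{"linear":[-1,0,0],"delta_rot":[0,0,0],"hand":0},{"linear":[-1,0,0],"delta_rot":[0,0,0],"hand":0},{"linear":[-1,0,0],"delta_rot":[0,0,0],"hand":0},{"linear":[-1,0,0],"delta_rot":[0,0,0],"hand":0},{"linear":[-1,0,0],"delta_rot":[0,0,0],"hand":0},{"linear":[-1,0,0],"delta_rot":[0,0,0],"hand":0},{"linear":[0,0,0],"delta_rot":[0,0,0],"hand":0}]'
python3 - <<'E'
from h import *
ims=[]
for n,r in(('side',(200,290,180,260)),('side',(120,210,180,260)),('wrist',(0,384,0,512))):
    c=cam(n);f=cv2.cvtColor(c['frame'],cv2.COLOR_RGB2BGR)[r[0]:r[1],r[2]:r[3]]
    ims.append(cv2.resize(f,(266,300) if n=='side' else (400,300),interpolation=cv2.INTER_CUBIC))
    print(n,[[ (np.round(d['pixel']).tolist(),d['confidence']) for d in env.boxes_of(n,'cube0')]])
ims[2]=ims[2][:,:268]
cv2.imwrite('pics/s6.png',np.hstack(ims))
s=env.state();p=s['tcp_pos'];print('v',p[0]*.262+p[1]*.965,'u',p[0]*.965-.262*p[1],s['joints'].round(2))
E
```

```text
t: 24.47
tcp_pos: [550.4, 230.0, 240.1]
orientation: [3.141, -0.879, 1.3]
wrist_force: [-0.4, -0.2, -2.7]
grip_width: 0.155
grip_force: 60.0
t: 25.13
tcp_pos: [551.2, 230.1, 241.3]
orientation: [3.138, 0.005, 1.297]
wrist_force: [0.2, 0.6, -3.2]
grip_width: 0.156
grip_force: 60.0
t: 25.8
tcp_pos: [510.8, 88.9, 240.1]
orientation: [3.141, -0.001, 1.299]
wrist_force: [1.2, 0.2, -3.6]
grip_width: 0.15
grip_force: 60.0
t: 26.38
tcp_pos: [478.1, -30.2, 239.9]
orientation: [3.141, 0.002, 1.294]
wrist_force: [0.9, 0.1, -2.1]
grip_width: 0.15
grip_force: 60.0
side [[([258.0, 208.0], 0.7), ([216.0, 252.0], 0.63), ([221.0, 244.0], 0.47)]]
side [[([188.0, 210.0], 0.69), ([183.0, 190.0], 0.54), ([216.0, 251.0], 0.46)]]
wrist [[([238.0, 15.0], 0.65), ([267.0, 8.0], 0.53)]]
v 101.1457443227115 u 468.97545772869034 [ 0.8   0.03 -0.83  1.82  0.02  1.3  -0.31]
```

View pics/s6.png

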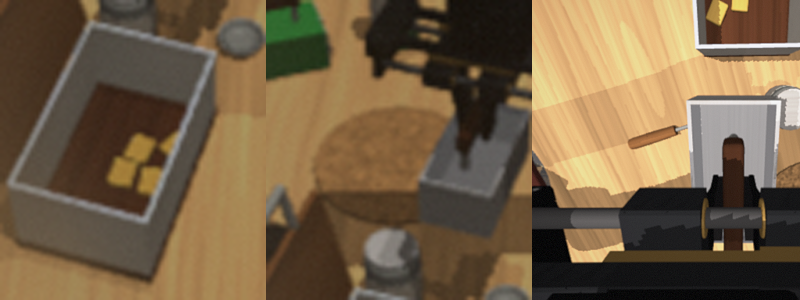

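```bash
python3 -m pendant '[{"linear":[-0.88,0.83,0],"delta_rot":[0,0,0],"hand":0},{"linear":[-0.88,0.83,0],"delta_rot":[0,0,0],"hand":0},{"linear":[-0.88,0.83,0],"delta_rot":[0,0,0],"hand":0},{"linear":[-0.88,0.83,0],"delta_rot":[0,0,0],"hand":0},{"linear":[-0.88,0.83,0],"delta_rot":[0,0,0],"hand":0},{"linear":[-0.88,0.83,0],"delta_rot":[0,0,0],"hand":0},{"linear":[-0.88,0.83,0],"delta_rot":[0,0,0],"hand":0},{"linear":[-0.88,0.83,0],"delta_rot":[0,0,0],"hand":0}]'
python3 -m pendant '[{"linear":[-0.88,0.83,0],"delta_rot":[0,0,0],"hand":0},{"linear":[0,0,0],"delta_rot":[0,0,0],"hand":0},{"linear":[0,0,1],"delta_rot":[0,0,0],"hand":0},{"linear":[0,0,1],"delta_rot":[0,0,0],"hand":0},{"linear":[0,0,1],"delta_rot":[0,0,0],"hand":0},{"linear":[0,0,1],"delta_rot":[0,0,0],"hand":0},{"linear":[0,0,1],"delta_rot":[0,0,0],"hand":0},{"linear":[0,0,0],"delta_rot":[0,0,0],"hand":0}]'
python3 -m pendant '[{"linear":[0,0,0],"delta_rot":[0,0,0],"hand":0},{"linear":[0,0,0],"delta_rot":[0,0,0],"hand":0}]'
```

```text
t: 27.35
tcp_pos: [569.9, -198.0, 239.5]
orientation: [-3.141, -0.001, 1.3]
wrist_force: [0.2, -0.3, -3.3]
grip_width: 0.154
grip_force: 60.0
t: 28.02
tcp_pos: [578.2, -217.9, 135.4]
orientation: [-3.135, -0.001, 1.3]
wrist_force: [-0.9, 0.4, -3.6]
grip_width: 0.151
grip_force: 60.0
t: 28.18
tcp_pos: [581.1, -218.8, 141.0]
orientation: [3.14, -0.0, 1.299]
wrist_force: [-0.6, 0.1, -1.9]
grip_width: 0.154
grip_force: 60.0
```

```bash
python3 -m pendant '[{"linear":[0.08,0,0.8],"delta_rot":[0,0,0],"hand":0},{"linear":[0,0,0.8],"delta_rot":[0,0,0],"hand":0},{"linear":[0,0,0.5],"delta_rot":[0,0,0],"hand":0},{"linear":[0,0,0.3],"delta_rot":[0,0,0],"hand":0},{"linear":[0,0,0.15],"delta_rot":[0,0,0],"hand":0},{"linear":[0,0,0],"delta_rot":[0,0,0],"hand":0},{"linear":[0,0,0],"delta_rot":[0,0,0],"hand":0}]'
```

```text
t: 28.77
tcp_pos: [581.2, -217.8, 89.6]
orientation: [3.141, 0.0, 1.299]
wrist_force: [-0.8, 0.3, -1.9]
grip_width: 0.149
grip_force: 60.0
```

```bash
python3 -m pendant '[{"linear":[0,0,0.05],"delta_rot":[0,0,0],"hand":0},{"linear":[0,0,0],"delta_rot":[0,0,0],"hand":20},{"linear":[0,0,0],"delta_rot":[0,0,0],"hand":35},{"linear":[0,0,0],"delta_rot":[0,0,0],"hand":50},{"linear":[0,0,0],"delta_rot":[0,0,0],"hand":60},{"linear":[0,0,0],"delta_rot":[0,0,0],"hand":60},{"linear":[0,0,0],"delta_rot":[0,0,0],"hand":60},{"linear":[0,0,-0.5],"delta_rot":[0,0,0],"hand":60}]'
python3 -m pendant '[{"linear":[0,0,-1],"delta_rot":[0,0,0],"hand":60},{"linear":[0,0,-1],"delta_rot":[0,0,0],"hand":60},{"linear":[0,0,-1],"delta_rot":[0,0,0],"hand":60},{"linear":[0,0,-1],"delta_rot":[0,0,0],"hand":60},{"linear":[0,0,-1],"delta_rot":[0,0,0],"hand":60},{"linear":[0,0,-1],"delta_rot":[0,0,0],"hand":60},{"linear":[0,0,-1],"delta_rot":[0,0,0],"hand":60},{"linear":[0,0,-1],"delta_rot":[0,0,0],"hand":60}]'
python3 -m pendant '[{"linear":[-1,0,0],"delta_rot":[0,0,0],"hand":60},{"linear":[-1,0,0],"delta_rot":[0,0,0],"hand":60},{"linear":[-1,0,0],"delta_rot":[0,0,0],"hand":60},{"linear":[-1,0,0],"delta_rot":[0,0,0],"hand":60},{"linear":[0,0,0],"delta_rot":[0,0,0],"hand":60},{"linear":[0,0,0],"delta_rot":[0,0,0],"hand":60},{"linear":[0,0,0],"delta_rot":[0,0,0],"hand":60},{"linear":[0,0,0],"delta_rot":[0,0,0],"hand":60}]'
python3 cad.py; python3 -c "
from h import *
c=cam('side');save(c,'s7.png')"
```

```text
t: 29.43
tcp_pos: [579.5, -217.4, 96.3]
orientation: [-3.139, -0.0, 1.299]
wrist_force: [0.4, -1.3, -0.4]
grip_width: 0.601
grip_force: 0.0
t: 30.1
tcp_pos: [580.6, -217.4, 259.7]
orientation: [3.141, 0.0, 1.299]
wrist_force: [0.9, 0.1, 0.2]
grip_width: 0.69
grip_force: 0.0
t: 30.77
tcp_pos: [559.7, -293.2, 258.2]
orientation: [3.141, -0.001, 1.301]
wrist_force: [0.7, 0.6, -0.3]
grip_width: 0.692
grip_force: 0.0
hand 1025 [ 582.5 -213.9  106.2]
((581.4739990234375, -216.7769775390625), (82.51133728027344, 11.491602897644043), 74.98031616210938)
roof 6512 [ 582.1 -211.6   62.3] ((581.0828857421875, -218.280517578125), (132.0681610107422, 71.99974822998047), 74.45831298828125)
mat z 6.3039801540060125 10558
((580.9802856445312, -217.58697509765625), 99.60691833496094) [ 486.8 -313.3    4.3  677.1 -121.9    7.9]
```

View pics/s7.png

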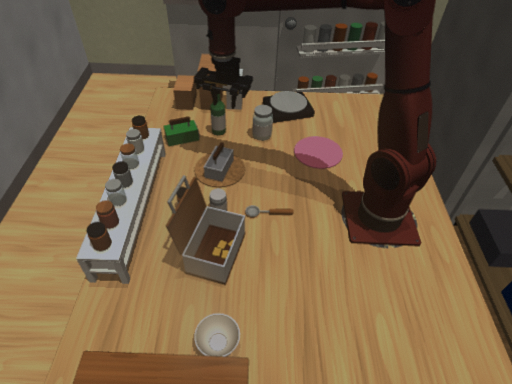

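The picture shows the caddy upright at about (219,163), within 1 mm of the mat centre. The lid is up, the cubes are in the bin near (222,248), and the bystanders have not moved.

```bash
python3 -c "
from station import env
print(env.finish_job())"
```

```text
the job is handed in; nothing more can be done
None
```

The job is handed in at about 31 s: the lid stands at about 102°, all four cubes are in the bin (peak tip about 50°), and the caddy is upright within 1 mm of the mat centre, with the bystanders where they were.

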